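# Hang the bit holder back on its screw

## Task

Take the plywood drill-bit holder whose back has the wide keyhole opening, put that opening over the washer-headed steel screw on the upright board with the holder's ledge pointing away from the board, and slide it down gently, without dropping it, until it hangs upright from the narrow slot. Let go, and leave the look-alike holder that has only a narrow slot where it stands.

Things in the scene. Friction and masses are not known exactly. Their poses are not given: they have to be found in the camera images.
- holder_center (a point): Loose plywood bit holder to hang, 0.25 kg. Back plate 110 wide (y), 12 thick (x), 200 mm high (z); its top 45 mm is a bare tab 60 mm wide, to grip. At the bottom a ledge 12 mm thick sticks out 50 mm to +x; drill bits fixed in it near its ends, 43 mm either side of middle, reach 68 mm above the underside. Point: middle of the back plate, 100 mm above the underside, 100 below the top.
- opening (a point): Centre of the keyhole's wide opening in that holder's back plate, 43 mm below holder_center, same axes. The opening is 54 wide and 54 mm high; above it a 45 degree throat narrows to a slot 18 mm wide, which ends square 65 mm above this point. Hung, the screw's shank lies at the slot's top end, its axis 61 mm above this point (18 mm above holder_center).
- screw_mid (a point): Level steel screw fixed in an upright board, on the face away from the robot. Point: on its axis, 155 mm up, mid-way along the 8 mm thick, 30 mm long shank between board and washer head (30 mm wide, 9 thick); x points out of the board, z up. Board 290 wide, 18 thick, top at 180 mm; foot 15 high, 40 mm out in front. A headless wooden dowel, 18 thick, 45 long, is 150 mm beside: not used.
- slotted_center (a point): The look-alike: a loose holder of the same size, plywood, tab, ledge and bits, but its back has only a narrow slot 18 mm wide (30 to 122 mm above its underside) and no wide opening. To be left where it stands. Point: middle of its back plate, 100 mm above the underside; axes as for the holder to hang.
Mind the look-alikes: they are no part of the job. What is shaped like the part that bears holder_center but pink or turquoise is not meant.

How it is judged:
At the end, for the whole second after the job is handed in: The keyhole holder hangs on the screw: its slot's upper end rests on the shank (its middle point 18 mm below the shank's axis, within about 10 mm in height, 14 mm sideways, and between board and washer head), upright within 15 degrees and at rest; the look-alike stands within 30 mm of where it was (z of holder_center in the frame of screw_mid between -0.03 and -0.008 m and y of holder_center in the frame of screw_mid between -0.014 and 0.014 m and x of holder_center in the frame of screw_mid between -0.016 and 0.016 m and angle between holder_center's own z axis and vertical below 0.26 rad and linear speed of holder below 0.03 m/s and distance of slotted_center from where it was at the start of the episode below 0.03 m); the robot touches nothing.
It fails at once if the holder is dropped or flung down onto the screw (faster than 0.7 m/s within 80 mm of hanging) (distance between holder_center and screw_mid below 0.08 m and linear speed of holder above 0.7 m/s).
It fails at once if the look-alike holder is knocked over or moved by more than 50 mm (distance of slotted_center from where it was at the start of the episode above 0.05 m).
It also fails if it takes over 43 s, if anything falls off the work surface, if the arm or the gripper's body presses on something with over 40 N, if the wrist force passes 120 N, or if a joint passes its speed limit or range.

## Robot

A 7-joint arm with a two-finger parallel gripper is mounted at the origin on the work surface. World frame = base frame: x ahead of the robot, y to its left, z up, the work surface at z = 0. Lengths are in m, angles in rad, forces in N, time in s.
With the tool pointing down it reaches from about 0.425 to 0.825 m from the base axis. Payload 3.6 kg.
Tool frame: the origin (TCP) lies on the front face of the gripper's body, between the roots of the fingers; the fingertips stand 84 mm ahead of it and the grasp point (between the pads) lies 65 mm ahead of it; z points along the fingers, y is the direction in which the jaws open and shut (so a half turn about z gives the same grasp; the last joint's range is limited). The gripper opens to 93 mm and grips with 3 to 60 N. Pads are 15 mm wide; open, the fingers measure 128 mm over their backs; the gripper's body (75 mm by 188 mm) begins 65 mm behind the grasp point.
Start: joints at [-1.133, 0.615, -0.013, 1.423, 0.008, 1.103, -0.04], TCP at [0.291, 0.581, 0.303] pointing down, gripper open.
Joint ranges: [-3.12, 3.12], [-0.3, 2.06], [-1.34, 1.32], [0.26, 2.42], [-1.36, 4.5], [0.01, 1.98], [-2.84, 2.84]. Speed limits (rad/s): [2.79, 2.79, 3.14, 3.14, 3.14, 3.14, 3.14].

## Interface

Orientations are given as [roll, pitch, yaw] about the fixed x, y, z axes, in that order (R = Rz(yaw) Ry(pitch) Rx(roll)).
In Python, from bench import robot, eyes, ticket gives the robot as it stands.
- The arm moves only by the tool jog_arm, never from a script. Its argument "deltas" is a list of rows, each an object with "travel": the shift along the tool's x, y, z in m, a list of three; "yaw": the turn about the tool's z in rad. In form: [{"travel": [x, y, z], "yaw": yaw}, ...]. A call has 1 to 5 rows; each row is the pose to reach, as a shift and turn from the pose commanded when the call began, along the tool's axes at that moment; what a row does not reach only later rows make up. A row lasts 1/12 s, in which the tool goes at most 41.7 mm and 7.16 degrees, less where a joint would pass 70% of its speed; a pose out of reach is approached as far as the arm can. A call with a gripper value outside its range is refused whole. "hand" is the opening, from 0 (shut) to 1 (fully open), set as the call begins (left out, the last holds). The fingers move at their own pace and stop on an object; the grip force is fixed at half the most. Time passes only in rows, so rows that repeat a pose let the fingers close. It gives the time, the measured TCP pose, the force and the opening at its end, in the units of the state.
- robot.read_state(): the state, without advancing time (a new reading comes with each control period).
- eyes.capture(name): name is "side" or "top" or "wrist"; returns the picture (400x640x3 uint8, blue, green, red); there is no depth.
- eyes.camera_info(name): a dict with "camera_matrix" (3x3 intrinsics, pixels), "pose" (4x4, takes a point from camera to world coordinates); the wrist camera has in their place "mount" (4x4, takes a point from camera to tool coordinates, whose origin is the TCP and whose axes are the flange's). Camera axes: x right, y down, z forward; pixel columns grow to the right and rows downward; lengths in m; the calibration is good to about 2 mm. A picture is of the moment at which its call begins: read the wrist's pose just before it. camera_info takes no time and is no camera call.
- ticket.job_done(): hands the job in, once; it reports no verdict.
Trained networks look in the newest picture that a camera, given by its name, has taken for a name from the list of things; names that differ only in an ending like _2 or _b are one class to them, and where a whole thing is asked for, a point or a joint stands for the part that bears it (a point fixed in the world has none). Each returns a list of dicts, best first, with "p" (0 to 1); they miss things now and then, are a little off and sometimes report something else, mostly with a low value. They report only what shows in the picture. A call takes as long as a camera call. They do not tell look-alikes from the thing itself.
- eyes.boxes_of(label, camera): "at" ([row, column] in pixels, amid what is visible of it).
The state is a dict: "time": time; "joints": joint angles; "qd": joint speeds; "joint_efforts": joint torques, N m; "tool_pos": TCP position; "ee_rot": TCP orientation; "wrist_force": force on the tool from outside, world axes, zero at the start; "torque": the same for the moment, N m; "width": finger opening in m.
Only numpy, scipy, OpenCV 4.12 (cv2) and the standard library are available. Lean on these libraries where they do the work, as an engineer would, in place of code of your own. Each camera call takes 0.05 s, during which the arm holds its last target. There are 200 camera calls.

## Working session

There is one attempt and no reset: what is moved stays moved. The work goes in short steps, Python scripts to look and compute and a tool call to move; the robot and the scene stay as the last step left them, time stands still between calls to the robot, and variables do not carry over. Pictures are saved under pics/ and viewed, about 8 in all and at most 12, crops included, and the job is handed in when it is done.

Besides the shell and the picture viewer there is one more tool, called as name(argument=value, ...) on one line, values as JSON. jog_arm: Moves the arm, as the interface text tells. Its arguments: {"type":"object","properties":{"deltas":{"type":"array","items":{"type":"object","properties":{"travel":{"type":"array","items":{"type":"number"}},"yaw":{"type":"number"}}}},"hand":{"type":"number"}},"required":["deltas"]}

```bash
mkdir -p pics
cat > h.py <<'E'
import numpy as np, cv2
from bench import robot, eyes, ticket
from scipy.spatial.transform import Rotation as R
def snap(n,f=None):
    s=robot.read_state(); im=eyes.capture(n)
    if f: cv2.imwrite('pics/'+f,im)
    return s,im
def cam(n,s=None):
    i=eyes.camera_info(n); K=np.array(i['camera_matrix'])
    if 'pose' in i: return K,np.array(i['pose'])
    T=np.eye(4); T[:3,:3]=R.from_euler('xyz',s['ee_rot']).as_matrix(); T[:3,3]=s['tool_pos']
    return K,T@np.array(i['mount'])
def ray(K,P,rc):
    d=P[:3,:3]@np.linalg.solve(K,[rc[1],rc[0],1.]); return P[:3,3],d/np.linalg.norm(d)
def tri(rays):
    A=0;b=0
    for o,d in rays:
        M=np.eye(3)-np.outer(d,d); A=A+M; b=b+M@o
    return np.linalg.solve(A,b)
def atz(K,P,rc,z):
    o,d=ray(K,P,rc); return o+d*(z-o[2])/d[2]
def proj(K,P,X):
    c=np.linalg.inv(P)@np.append(X,1); u=K@c[:3]; return u[1]/u[2],u[0]/u[2]
E
python3 - <<'E'
from h import *
np.set_printoptions(precision=3,suppress=True)
for n in ['side','top']:
    s,im=snap(n,n+'0.png')
    K,P=cam(n); print(n,P[:3,3],P[:3,2],K[0,0])
    for l in ['holder_center','opening','screw_mid','slotted_center']:
        print(l,[(np.round(d['at']),round(d['p'],2)) for d in eyes.boxes_of(l,n)])
print(s)
E
```

```text
side [-0.175 -0.8    0.854] [ 0.528  0.584 -0.617] 408.0834868512847
holder_center [(array([218., 467.]), 0.8), (array([230., 403.]), 0.79)]
opening [(array([308., 308.]), 0.92), (array([234., 404.]), 0.88), (array([220., 471.]), 0.87), (array([309., 389.]), 0.57)]
screw_mid []
slotted_center [(array([200., 337.]), 0.76)]
top [ 0.242 -0.072  1.239] [ 0.197  0.002 -0.98 ] 454.9546390134721
holder_center [(array([105., 445.]), 0.89), (array([305., 435.]), 0.65), (array([248., 480.]), 0.59)]
opening [(array([103., 442.]), 0.93), (array([246., 482.]), 0.89), (array([302., 438.]), 0.82), (array([165., 424.]), 0.67)]
screw_mid [(array([156., 181.]), 0.49)]
slotted_center [(array([185., 344.]), 0.77)]
{'time': 0.25, 'joints': array([-1.132,  0.615, -0.013,  1.424,  0.008,  1.103, -0.04 ]), 'qd': array([-0.   , -0.005, -0.001, -0.007,  0.   , -0.   , -0.002]), 'joint_efforts': array([  0.   , -45.847,   0.209, -16.566,  -0.061,   0.018,   0.   ]), 'tool_pos': array([0.291, 0.581, 0.302]), 'ee_rot': array([-3.14 , -0.   ,  2.677]), 'wrist_force': array([-0.324,  0.103,  0.141]), 'torque': array([ 0.016, -0.002,  0.03 ]), 'width': 0.09319884209251728}
```

View pics/side0.png

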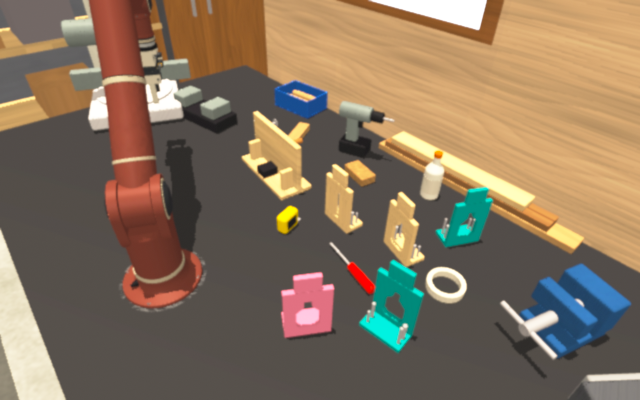

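View pics/top0.png

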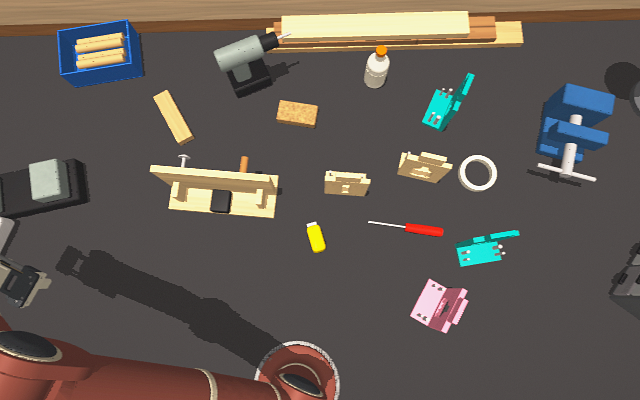

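Run:
```python
from h import *
a=cv2.imread('pics/side0.png');b=cv2.imread('pics/top0.png')
f=lambda i,r,c,h,w:cv2.resize(i[r:r+h,c:c+w],(w*4,h*4),interpolation=cv2.INTER_CUBIC)
cv2.imwrite('pics/c1.png',np.vstack([np.hstack([f(a,160,310,75,70),f(a,190,370,75,70)]),np.hstack([f(b,135,310,75,150)])[:, :560] ]))
```

```text
(no output)
```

View pics/c1.png

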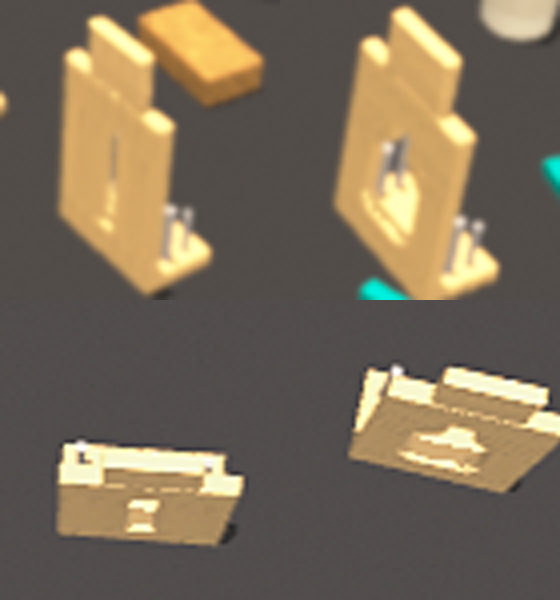

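Run:
```python
from h import *
np.set_printoptions(precision=3,suppress=True)
S=cam('side');T=cam('top')
print('tab',tri([ray(*S,(199.5,407.5)),ray(*T,(156.5,434))]), atz(*T,(156.5,434),.2))
for n,rc in dict(tabL=(154.8,421),tabR=(159,446.5)).items(): print(n,atz(*T,rc,.2))
for n,rc in dict(bl=(169,151),br=(178,277)).items(): print(n,atz(*T,rc,.18))
print('screw',tri([ray(*S,(123.5,275)),ray(*T,(157.5,183))]),atz(*T,(157.5,183),.155))
f=lambda i,r,c,h,w,k:cv2.resize(i[r:r+h,c:c+w],(w*k,h*k),interpolation=cv2.INTER_CUBIC)
a=cv2.imread('pics/side0.png');b=cv2.imread('pics/top0.png')
cv2.imwrite('pics/c2.png',np.vstack([f(b,140,140,80,150,5)]))
print(T)
```

```text
tab [ 0.542 -0.348  0.196] [ 0.541 -0.347  0.2  ]
tabL [ 0.546 -0.316  0.2  ]
tabR [ 0.534 -0.376  0.2  ]
bl [0.532 0.331 0.18 ]
br [0.502 0.027 0.18 ]
screw [0.57  0.264 0.146] [0.566 0.262 0.155]
(array([[454.955,   0.   , 317.839],
       [  0.   , 454.955, 196.508],
       [  0.   ,   0.   ,   1.   ]]), array([[-0.023, -0.98 ,  0.197,  0.242],
       [-1.   ,  0.024,  0.002, -0.072],
       [-0.007, -0.197, -0.98 ,  1.239],
       [ 0.   ,  0.   ,  0.   ,  1.   ]]))
```

View pics/c2.png

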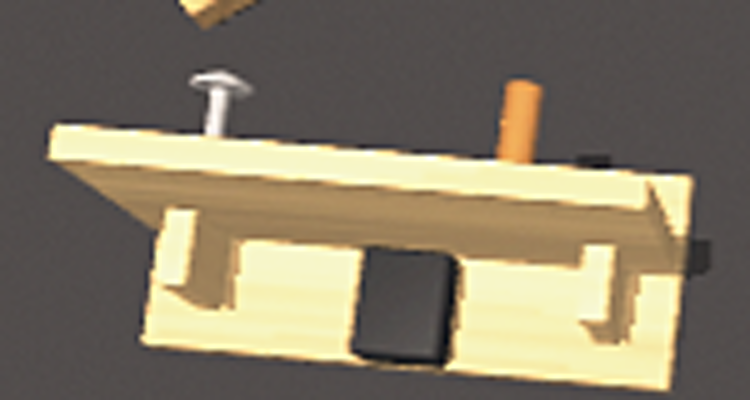

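```bash
cat >> h.py <<'E'
def d(p,Y=None):
    s=robot.read_state(); M=R.from_euler('xyz',s['ee_rot']).as_matrix()
    t=M.T@(np.array(p)-s['tool_pos']); w=0 if Y is None else -((Y-s['ee_rot'][2]+np.pi)%(2*np.pi)-np.pi)
    print('delta',np.round(t,4),'yaw',round(w,4),'t',round(s['time'],2),'pos',np.round(s['tool_pos'],4),'rot',np.round(s['ee_rot'],4),'F',np.round(s['wrist_force'],1),'w',round(s['width'],4))
E
python3 - <<'E'
from h import *
np.set_printoptions(precision=3,suppress=True)
T=cam('top')
a=atz(*T,(165,152),.18);b=atz(*T,(175.6,278.4),.18);print(a,b,b-a,np.linalg.norm(b-a))
print(eyes.camera_info('wrist'))
d((.46,-.30,.42),1.38)
E
```

```text
[0.542 0.329 0.18 ] [0.508 0.024 0.18 ] [-0.034 -0.305  0.   ] 0.30693533689904084
{'camera_matrix': array([[284.926,   0.   , 322.002],
       [  0.   , 284.926, 205.686],
       [  0.   ,   0.   ,   1.   ]]), 'mount': array([[ 0.   , -0.959, -0.283,  0.077],
       [ 1.   ,  0.001, -0.001, -0.002],
       [ 0.001, -0.283,  0.959, -0.082],
       [ 0.   ,  0.   ,  0.   ,  1.   ]])}
delta [-0.546 -0.712 -0.117] yaw 1.2968 t 0.5 pos [0.291 0.581 0.303] rot [-3.141 -0.     2.677] F [ 0.5 -0.6 -0.9] w 0.0931
```

```bash
python3 -c "
from h import *
d((.62,.24,.38),1.48)"
```

```text
delta [-0.4467 -0.1575 -0.0773] yaw 1.1968 t 0.5 pos [0.2913 0.581  0.3027] rot [-3.1414 -0.      2.6768] F [ 0.5 -0.6 -0.9] w 0.0931
```

jog_arm(deltas=[{"travel": [-0.037,-0.013,-0.006],"yaw": 0},{"travel": [-0.074,-0.026,-0.012],"yaw": 0},{"travel": [-0.111,-0.039,-0.018],"yaw": 0},{"travel": [-0.148,-0.052,-0.024],"yaw": 0},{"travel": [-0.186,-0.066,-0.032],"yaw": 0}])

```text
time: 0.92
tool_pos: [0.4288, 0.4374, 0.3348]
ee_rot: [-3.141, -0.0, 2.678]
wrist_force: [0.1, 1.1, 0.7]
width: 0.0929
```

jog_arm(deltas=[{"travel": [-0.037,-0.013,-0.006],"yaw": 0.1},{"travel": [-0.074,-0.026,-0.012],"yaw": 0.2},{"travel": [-0.111,-0.039,-0.018],"yaw": 0.3},{"travel": [-0.148,-0.052,-0.024],"yaw": 0.4},{"travel": [-0.186,-0.066,-0.032],"yaw": 0.5}])

```text
time: 1.33
tool_pos: [0.5655, 0.2951, 0.367]
ee_rot: [-3.141, -0.001, 2.173]
wrist_force: [0.1, -0.3, 0.1]
width: 0.0933
```

```bash
python3 -c "
from h import *
d((.62,.24,.38),1.48)"
```

```text
delta [-0.0763  0.0138 -0.0131] yaw 0.6926 t 1.33 pos [0.5655 0.2951 0.367 ] rot [-3.1413e+00 -6.0000e-04  2.1726e+00] F [ 0.1 -0.3  0.1] w 0.0933
```

jog_arm(deltas=[{"travel": [-0.015,0.003,-0.003],"yaw": 0.12},{"travel": [-0.03,0.006,-0.006],"yaw": 0.24},{"travel": [-0.046,0.009,-0.009],"yaw": 0.36},{"travel": [-0.061,0.012,-0.012],"yaw": 0.48},{"travel": [-0.076,0.014,-0.013],"yaw": 0.6}])

```text
time: 1.75
tool_pos: [0.6202, 0.2414, 0.3803]
ee_rot: [3.141, -0.001, 1.571]
wrist_force: [-0.8, 0.6, -0.3]
width: 0.0929
```

Run:
```python
from h import *
s,im=snap('wrist','w1.png')
np.save('w1.npy',np.r_[s['tool_pos'],s['ee_rot']])
d((.46,-.30,.42),1.38)
print(eyes.boxes_of('screw_mid','wrist'))
```

```text
delta [-0.5391 -0.1575 -0.0386] yaw 0.1822 t 1.8 pos [0.6222 0.2376 0.3801] rot [3.1384 0.0033 1.5622] F [ 1.1 -3.1 -0.1] w 0.093
[{'at': [173.5, 272.1], 'p': 0.66}]
```

View pics/w1.png

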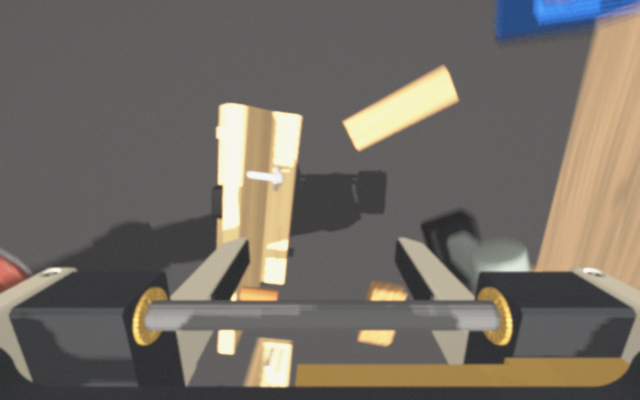

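Run:
```python
from h import *
np.set_printoptions(precision=4,suppress=True)
v=np.load('w1.npy');s=dict(tool_pos=v[:3],ee_rot=v[3:])
C=cam('wrist',s)
for n,rc,z in [('net',(173.5,272.1),.155),('head',(178,279),.155),('root',(176,248),.155),('brdTL',(104,219),.18),('brdTR',(104,246),.18),('footend',(113,301),.015),('footR',(283,286),.015),('footL2',(120,275),.015)]: print(n,atz(*C,rc,z))
T=cam('top')
for n,rc in [('head',(155.8,184)),('root',(167,183))]: print(n,atz(*T,rc,.155), tri([ray(*C,(178,279)if n=='head' else (176,248)),ray(*T,rc)]))
im=cv2.imread('pics/w1.png')
cv2.imwrite('pics/w1c.png',cv2.resize(im[90:300,190:330],None,fx=2.8*2**.0*1.0,fy=2.8,interpolation=cv2.INTER_CUBIC))
```

```text
net [0.5664 0.2635 0.155 ]
head [0.5737 0.2585 0.155 ]
root [0.5399 0.2607 0.155 ]
brdTL [0.5244 0.3335 0.18  ]
brdTR [0.5496 0.3335 0.18  ]
footend [0.5893 0.3299 0.015 ]
footR [0.5567 0.0419 0.015 ]
footL2 [0.55   0.3198 0.015 ]
head [0.5707 0.26   0.155 ] [0.5723 0.2593 0.1537]
root [0.5421 0.2614 0.155 ] [0.541  0.2609 0.1578]
```

View pics/w1c.png

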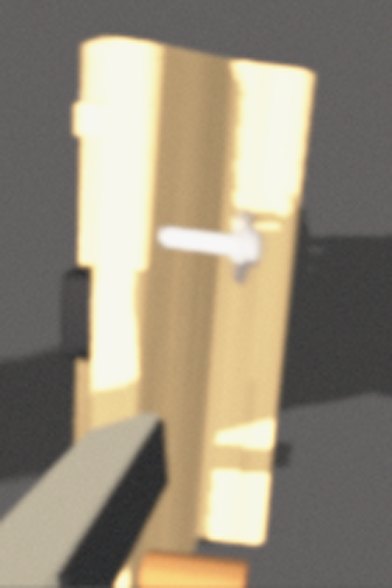

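```bash
python3 -c "
from h import *
d((.52,-.36,.38),1.38)"
```

```text
delta [-0.5986 -0.1019  0.0013] yaw 0.1921 t 1.85 pos [0.6211 0.2387 0.3798] rot [3.1399e+00 2.9000e-03 1.5721e+00] F [ 0.3 -0.4 -0.1] w 0.0929
```

jog_arm(deltas=[{"travel": [-0.04,-0.007,0],"yaw": 0},{"travel": [-0.08,-0.014,0],"yaw": 0},{"travel": [-0.12,-0.021,0],"yaw": 0},{"travel": [-0.16,-0.028,0],"yaw": 0},{"travel": [-0.2,-0.034,0],"yaw": 0}])

```text
time: 2.27
tool_pos: [0.5855, 0.0414, 0.3798]
ee_rot: [-3.141, -0.001, 1.583]
wrist_force: [1.0, -0.7, -0.6]
width: 0.093
```

jog_arm(deltas=[{"travel": [-0.04,-0.007,0],"yaw": 0},{"travel": [-0.08,-0.014,0],"yaw": 0},{"travel": [-0.12,-0.021,0],"yaw": 0},{"travel": [-0.16,-0.028,0],"yaw": 0},{"travel": [-0.2,-0.034,0],"yaw": 0}])

```text
time: 2.68
tool_pos: [0.5532, -0.1588, 0.38]
ee_rot: [3.141, -0.001, 1.582]
wrist_force: [1.1, -0.1, -0.3]
width: 0.0926
```

jog_arm(deltas=[{"travel": [-0.04,-0.007,0],"yaw": 0.04},{"travel": [-0.08,-0.014,0],"yaw": 0.08},{"travel": [-0.12,-0.021,0],"yaw": 0.12},{"travel": [-0.16,-0.028,0],"yaw": 0.16},{"travel": [-0.2,-0.034,0],"yaw": 0.19}])

```text
time: 3.1
tool_pos: [0.5211, -0.3591, 0.3799]
ee_rot: [3.141, -0.002, 1.39]
wrist_force: [0.6, -0.9, 0.3]
width: 0.0929
```

jog_arm(deltas=[{"travel": [0,0,0],"yaw": 0},{"travel": [0,0,0],"yaw": 0}])

```text
time: 3.27
tool_pos: [0.5198, -0.3607, 0.3793]
ee_rot: [-3.141, 0.0, 1.385]
wrist_force: [-0.1, 1.0, 0.5]
width: 0.0929
```

Run:
```python
from h import *
s,im=snap('wrist','w2.png')
np.save('w2.npy',np.r_[s['tool_pos'],s['ee_rot']])
d((.541,-.347,.243),1.38)
```

```text
delta [0.0144 0.0174 0.1364] yaw 0.0089 t 3.32 pos [ 0.5213 -0.3582  0.3793] rot [-3.1413e+00 -1.7000e-03  1.3889e+00] F [-0.4  0.1  0.9] w 0.0932
```

View pics/w2.png

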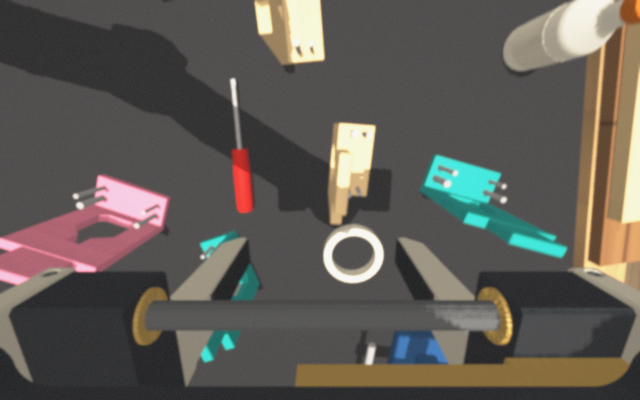

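Run:
```python
from h import *
v=np.load('w2.npy');C=cam('wrist',dict(tool_pos=v[:3],ee_rot=v[3:]))
im=cv2.imread('pics/w2.png');k=5
cr=cv2.resize(im[110:230,310:400],None,fx=k,fy=k,interpolation=cv2.INTER_CUBIC); raw=cr.copy()
psi=-.19;M=R.from_euler('z',psi).as_matrix();c=np.array([.541,-.347,.1])
def poly(pts,col):
    q=np.array([[ (proj(*C,c+M@np.array(p))[1]-309.5)*k,(proj(*C,c+M@np.array(p))[0]-109.5)*k] for p in pts],np.int32); cv2.polylines(cr,[q],True,col,1)
poly([(.006,.03,.1),(-.006,.03,.1),(-.006,-.03,.1),(.006,-.03,.1)],(0,0,255))
poly([(.006,.055,.055),(-.006,.055,.055),(-.006,-.055,.055),(.006,-.055,.055)],(255,0,0))
poly([(.056,.055,-.088),(.006,.055,-.088),(.006,-.055,-.088),(.056,-.055,-.088)],(0,160,0))
cv2.imwrite('pics/w2c.png',np.hstack([raw[:600,:400],cr[:600,:400]]))
```

```text
(no output)
```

View pics/w2c.png

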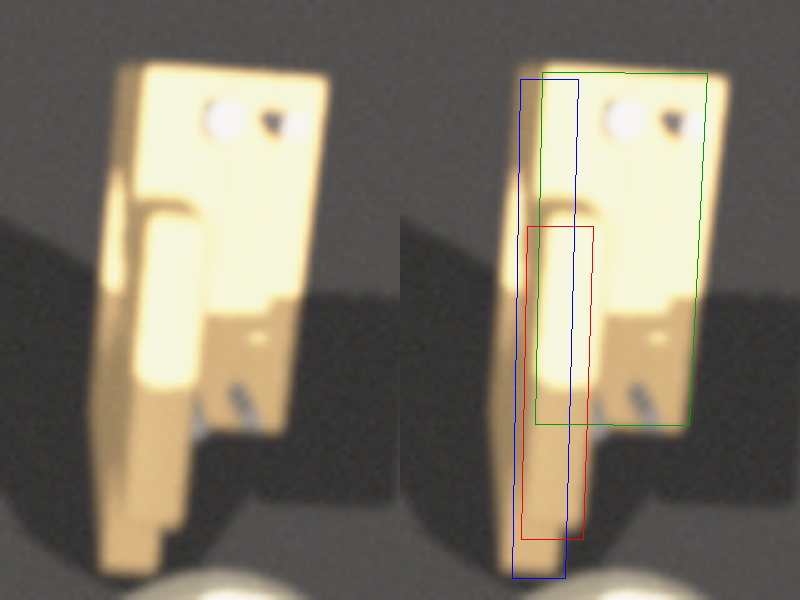

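```bash
python3 -c "
from h import *
d((.543,-.345,.243),1.34)"
```

```text
delta [0.0167 0.019  0.1364] yaw 0.0489 t 3.32 pos [ 0.5213 -0.3582  0.3793] rot [-3.1413e+00 -1.7000e-03  1.3889e+00] F [-0.4  0.1  0.9] w 0.0932
```

jog_arm(deltas=[{"travel": [0.016,0.019,0.02],"yaw": 0.049},{"travel": [0.016,0.019,0.05],"yaw": 0.049},{"travel": [0.016,0.019,0.08],"yaw": 0.049},{"travel": [0.016,0.019,0.11],"yaw": 0.049},{"travel": [0.016,0.019,0.136],"yaw": 0.049}])

```text
time: 3.73
tool_pos: [0.5442, -0.3424, 0.2419]
ee_rot: [-3.141, -0.003, 1.345]
wrist_force: [-0.4, 0.4, 0.3]
width: 0.0932
```

jog_arm(deltas=[{"travel": [0,0,0],"yaw": 0},{"travel": [0,0,0],"yaw": 0},{"travel": [0,0,0],"yaw": 0},{"travel": [0,0,0],"yaw": 0},{"travel": [0,0,0],"yaw": 0}], hand=0)

```text
time: 4.15
tool_pos: [0.5436, -0.3468, 0.246]
ee_rot: [3.138, 0.001, 1.339]
wrist_force: [0.2, -0.6, 0.4]
width: 0.0644
```

jog_arm(deltas=[{"travel": [0,0,0],"yaw": 0},{"travel": [0,0,0],"yaw": 0},{"travel": [0,0,0],"yaw": 0},{"travel": [0,0,0],"yaw": 0},{"travel": [0,0,0],"yaw": 0}])

```text
time: 4.57
tool_pos: [0.5427, -0.3466, 0.2438]
ee_rot: [-3.142, 0.0, 1.338]
wrist_force: [0.4, -0.2, 0.4]
width: 0.0307
```

jog_arm(deltas=[{"travel": [0,0,0],"yaw": 0}])

```text
time: 4.65
tool_pos: [0.5427, -0.3466, 0.2437]
ee_rot: [-3.142, 0.0, 1.338]
wrist_force: [-0.1, 0.3, -0.3]
width: 0.0243
```

jog_arm(deltas=[{"travel": [0,0,0],"yaw": 0},{"travel": [0,0,0],"yaw": 0},{"travel": [0,0,0],"yaw": 0},{"travel": [0,0,0],"yaw": 0},{"travel": [0,0,0],"yaw": 0}])

```text
time: 5.07
tool_pos: [0.5425, -0.3466, 0.2435]
ee_rot: [-3.141, 0.0, 1.338]
wrist_force: [-1.3, 0.7, -0.8]
width: 0.0117
```

jog_arm(deltas=[{"travel": [0,0,-0.03],"yaw": 0},{"travel": [0,0,-0.06],"yaw": 0},{"travel": [0,0,-0.09],"yaw": 0},{"travel": [0,0,-0.12],"yaw": 0},{"travel": [0,0,-0.15],"yaw": 0}])

```text
time: 5.48
tool_pos: [0.5424, -0.346, 0.3944]
ee_rot: [-3.14, -0.001, 1.338]
wrist_force: [0.9, -1.5, -2.9]
width: 0.0119
```

jog_arm(deltas=[{"travel": [0,0,-0.03],"yaw": 0},{"travel": [0,0,-0.06],"yaw": 0},{"travel": [0,0,-0.09],"yaw": 0},{"travel": [0,0,-0.1],"yaw": 0},{"travel": [0,0,-0.1],"yaw": 0}])

```text
time: 5.9
tool_pos: [0.5429, -0.3471, 0.4969]
ee_rot: [3.136, 0.002, 1.338]
wrist_force: [-0.0, -0.3, -3.8]
width: 0.0117
```

```bash
python3 -c "
from h import *
s,im=snap('side','s1.png')
d((.63,.25,.46),1.4578)"
```

```text
delta [ 0.6007 -0.0529  0.0339] yaw -0.12 t 5.95 pos [ 0.5427 -0.3467  0.4943] rot [3.1401e+00 5.0000e-04 1.3378e+00] F [-1.   0.2 -2.9] w 0.012
```

jog_arm(deltas=[{"travel": [0.03,-0.003,0],"yaw": 0},{"travel": [0.07,-0.007,0],"yaw": 0},{"travel": [0.11,-0.011,0],"yaw": 0},{"travel": [0.15,-0.015,0],"yaw": 0},{"travel": [0.19,-0.019,0],"yaw": 0}])

```text
time: 6.37
tool_pos: [0.5676, -0.1549, 0.491]
ee_rot: [-3.136, -0.001, 1.338]
wrist_force: [1.0, -0.2, -2.9]
width: 0.0124
```

jog_arm(deltas=[{"travel": [0.04,-0.004,0],"yaw": 0},{"travel": [0.08,-0.008,0],"yaw": 0},{"travel": [0.12,-0.012,0],"yaw": 0},{"travel": [0.16,-0.016,0],"yaw": 0},{"travel": [0.2,-0.02,0],"yaw": 0}])

```text
time: 6.78
tool_pos: [0.5941, 0.0443, 0.4912]
ee_rot: [-3.137, 0.001, 1.338]
wrist_force: [1.4, -0.0, -2.5]
width: 0.0115
```

jog_arm(deltas=[{"travel": [0.04,-0.005,0],"yaw": -0.024},{"travel": [0.08,-0.01,0],"yaw": -0.048},{"travel": [0.12,-0.014,0],"yaw": -0.072},{"travel": [0.16,-0.018,0],"yaw": -0.096},{"travel": [0.19,-0.022,0],"yaw": -0.12}])

```text
time: 7.2
tool_pos: [0.6164, 0.2367, 0.4902]
ee_rot: [-3.135, -0.0, 1.463]
wrist_force: [-0.4, 0.6, -3.3]
width: 0.012
```

jog_arm(deltas=[{"travel": [0,0,0],"yaw": 0},{"travel": [0,0,0],"yaw": 0},{"travel": [0,0,0],"yaw": 0}])

```text
time: 7.45
tool_pos: [0.6172, 0.2311, 0.4914]
ee_rot: [-3.138, 0.004, 1.457]
wrist_force: [-0.5, -0.5, -2.9]
width: 0.012
```

Run:
```python
from h import *
s,im=snap('wrist','w3.png')
np.save('w3.npy',np.r_[s['tool_pos'],s['ee_rot']])
snap('side','s3.png'); snap('top','t3.png')
psi=-.113;u=np.array([np.cos(psi),np.sin(psi),0])
d(np.array([.556,.26,.342])+.08*u,1.4578)
```

```text
delta [0.0233 0.0155 0.1514] yaw -0.0032 t 7.6 pos [0.6175 0.2298 0.4935] rot [-3.1410e+00  1.3000e-03  1.4546e+00] F [ 0.3 -0.4 -3.1] w 0.012
```

View pics/w3.png

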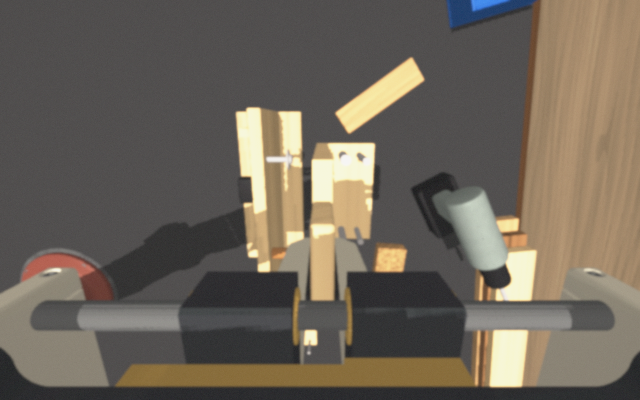

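Run:
```python
from h import *
np.set_printoptions(precision=4,suppress=True)
i=eyes.camera_info('wrist');K=np.array(i['camera_matrix']);M=np.array(i['mount'])
for n,rc,z in [('shoulderL',(145,315),.0885),('ledge far',(143,375),.2315),('tab far top',(196,312),.0435),('tabfar R',(196,335),.0435)]: print(n,atz(K,M,rc,z))
W=[cam('wrist',dict(tool_pos=v[:3],ee_rot=v[3:])) for v in (np.load('w1.npy'),np.load('w3.npy'))]
print(atz(*W[1],(159,291),.155),atz(*W[1],(159.5,266),.155))
T=cam('top')
print(tri([ray(*W[0],(177.5,278)),ray(*W[1],(159,291)),ray(*T,(155.8,184))]))
im=cv2.imread('pics/w3.png');t=cv2.imread('pics/t3.png')
k=5
a=cv2.resize(im[100:260,235:385],None,fx=k/1.35,fy=k/1.35,interpolation=cv2.INTER_CUBIC)[:590]
cv2.imwrite('pics/w3c.png',a); print(a.shape,k/1.35)
```

```text
shoulderL [ 0.0633 -0.0034  0.0885]
ledge far [0.0542 0.0577 0.2315]
tab far top [ 0.0441 -0.0038  0.0435]
tabfar R [0.0441 0.0067 0.0435]
[0.5741 0.2587 0.155 ] [0.5376 0.2621 0.155 ]
[0.5726 0.2593 0.1532]
(590, 556, 3) 3.7037037037037033
```

View pics/w3c.png

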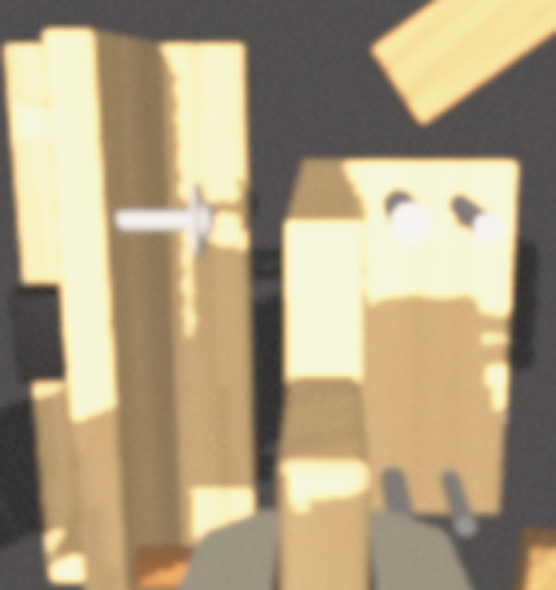

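Run:
```python
from h import *
np.set_printoptions(precision=4,suppress=True)
i=eyes.camera_info('wrist');K=np.array(i['camera_matrix']);M=np.array(i['mount'])
for n,rc,z in [('shL',(158.9,312.2),.0885),('shR',(158.9,332.5),.0885),('ledge far',(143.2,374.9),.2315),('ledge near',(238.5,370),.2315),('tabL',(223.6,311.4),.0435),('tabR',(223.6,334.4),.0435)]: print(n,atz(K,M,rc,z))
psi=-.113
d(np.array([.556,.26,.342])+.08*np.array([np.cos(psi),np.sin(psi),0]),1.4578)
```

```text
shL [ 0.0552 -0.0051  0.0885]
shR [0.0552 0.007  0.0885]
ledge far [0.0539 0.0576 0.2315]
ledge near [-0.057   0.0577  0.2315]
tabL [ 0.0308 -0.0042  0.0435]
tabR [0.0308 0.0066 0.0435]
delta [0.0233 0.0155 0.1514] yaw -0.0032 t 7.6 pos [0.6175 0.2298 0.4935] rot [-3.141   0.0013  1.4546] F [ 0.3 -0.4 -3.1] w 0.012
```

jog_arm(deltas=[{"travel": [0.02,0.015,0],"yaw": 0},{"travel": [0.023,0.0155,0.03],"yaw": -0.003},{"travel": [0.023,0.0155,0.07],"yaw": -0.003},{"travel": [0.023,0.0155,0.11],"yaw": -0.003},{"travel": [0.023,0.0155,0.151],"yaw": -0.003}])

```text
time: 8.02
tool_pos: [0.6354, 0.2515, 0.3421]
ee_rot: [3.14, -0.001, 1.459]
wrist_force: [1.0, 0.4, -3.5]
width: 0.0119
```

jog_arm(deltas=[{"travel": [0,0,0],"yaw": 0},{"travel": [0,0,0],"yaw": 0},{"travel": [0,0,0],"yaw": 0},{"travel": [0,0,0],"yaw": 0}])

```text
time: 8.35
tool_pos: [0.6374, 0.2529, 0.3475]
ee_rot: [3.133, -0.004, 1.46]
wrist_force: [-0.4, 0.3, -1.5]
width: 0.0118
```

Run:
```python
from h import *
psi=-.113;u=np.array([np.cos(psi),np.sin(psi),0])
p=np.array([.556,.26,.3415])
d(p+.08*u,1.4578)
s,im=snap('wrist','w4.png'); np.save('w4.npy',np.r_[s['tool_pos'],s['ee_rot']])
d(p,1.4578)
snap('side','s4.png'); d(p,1.4578)
snap('top','t4.png'); d(p,1.4578)
a=cv2.resize(im[80:260,180:400],None,fx=2.7,fy=2.7,interpolation=cv2.INTER_CUBIC)
cv2.imwrite('pics/w4c.png',a)
```

```text
delta [-0.0022 -0.0017  0.006 ] yaw 0.0026 t 8.35 pos [0.6374 0.2529 0.3475] rot [ 3.1333 -0.0038  1.4604] F [-0.4  0.3 -1.5] w 0.0118
delta [-0.002  -0.0814  0.0051] yaw 0.0028 t 8.4 pos [0.6371 0.253  0.3472] rot [ 3.1339 -0.0036  1.4606] F [ 0.5  1.4 -2.8] w 0.0115
delta [-0.002  -0.081   0.0046] yaw 0.0029 t 8.45 pos [0.6367 0.253  0.3466] rot [ 3.1352 -0.0032  1.4607] F [-0.4 -0.  -2.7] w 0.0121
delta [-0.0019 -0.0807  0.0039] yaw 0.003 t 8.5 pos [0.6364 0.253  0.3458] rot [ 3.1366e+00 -2.6000e-03  1.4608e+00] F [-0.2 -0.6 -3.4] w 0.0116
```

View pics/w4c.png

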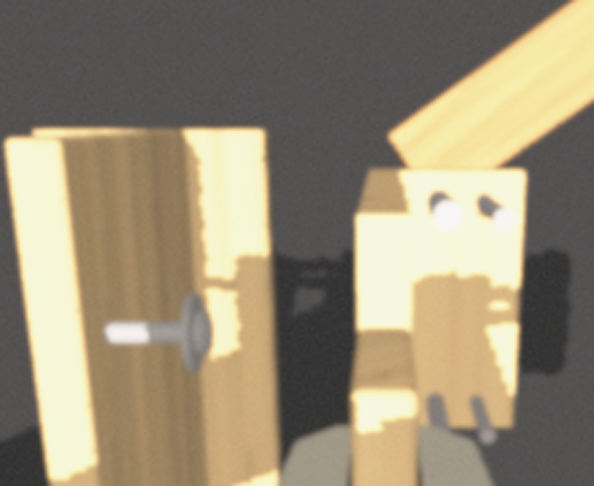

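Run:
```python
from h import *
np.set_printoptions(precision=4,suppress=True)
i=eyes.camera_info('wrist');K=np.array(i['camera_matrix']);M=np.array(i['mount'])
v=np.load('w4.npy')
for n,rc in [('head',(203,252.6)),('root',(203.3,220))]:
  print(n,atz(K,M,rc,v[2]-.155), atz(*cam('wrist',dict(tool_pos=v[:3],ee_rot=v[3:])),rc,.155))
d((.556,.26,.3415),1.4578)
```

```text
head [-0.0019 -0.0689  0.1925] [0.5705 0.2593 0.155 ]
root [-0.0023 -0.1016  0.1925] [0.5381 0.2626 0.155 ]
delta [-0.0019 -0.0807  0.0039] yaw 0.003 t 8.5 pos [0.6364 0.253  0.3458] rot [ 3.1366 -0.0026  1.4608] F [-0.2 -0.6 -3.4] w 0.0116
```

jog_arm(deltas=[{"travel": [-0.002,-0.008,0],"yaw": 0},{"travel": [-0.002,-0.016,0],"yaw": 0},{"travel": [-0.002,-0.024,0],"yaw": 0},{"travel": [-0.002,-0.032,0],"yaw": 0},{"travel": [-0.002,-0.04,0],"yaw": 0}])

```text
time: 8.92
tool_pos: [0.5944, 0.2558, 0.3432]
ee_rot: [3.141, -0.001, 1.461]
wrist_force: [-0.5, 0.5, -4.0]
width: 0.0119
```

jog_arm(deltas=[{"travel": [0,-0.009,0],"yaw": 0},{"travel": [0,-0.018,0],"yaw": 0},{"travel": [0,-0.027,0],"yaw": 0},{"travel": [0,-0.035,0],"yaw": 0},{"travel": [0,-0.041,0],"yaw": 0}])

```text
time: 9.33
tool_pos: [0.5534, 0.2603, 0.3429]
ee_rot: [-3.141, -0.0, 1.461]
wrist_force: [-0.3, 0.9, -2.4]
width: 0.0119
```

jog_arm(deltas=[{"travel": [0,0,0],"yaw": 0},{"travel": [0,0,0],"yaw": 0},{"travel": [0,0,0],"yaw": 0},{"travel": [0,0,0],"yaw": 0},{"travel": [0,0,0],"yaw": 0}])

```text
time: 9.75
tool_pos: [0.555, 0.2596, 0.3426]
ee_rot: [3.141, 0.0, 1.46]
wrist_force: [0.3, -0.3, -3.6]
width: 0.0118
```

Run:
```python
from h import *
d((.556,.26,.2805),1.4578)
s,im=snap('wrist','w5.png'); np.save('w5.npy',np.r_[s['tool_pos'],s['ee_rot']])
d((.556,.26,.2805),1.4578)
a=cv2.resize(im[80:300,180:400],None,fx=2.7,fy=2.7,interpolation=cv2.INTER_CUBIC)
cv2.imwrite('pics/w5c.png',a)
```

```text
delta [0.0005 0.0009 0.0621] yaw 0.0024 t 9.75 pos [0.555  0.2596 0.3426] rot [3.1413e+00 3.0000e-04 1.4602e+00] F [ 0.3 -0.3 -3.6] w 0.0118
delta [0.0005 0.001  0.0621] yaw 0.0024 t 9.8 pos [0.555  0.2596 0.3426] rot [3.1414e+00 3.0000e-04 1.4602e+00] F [ 0.   0.5 -2.7] w 0.0115
```

View pics/w5c.png

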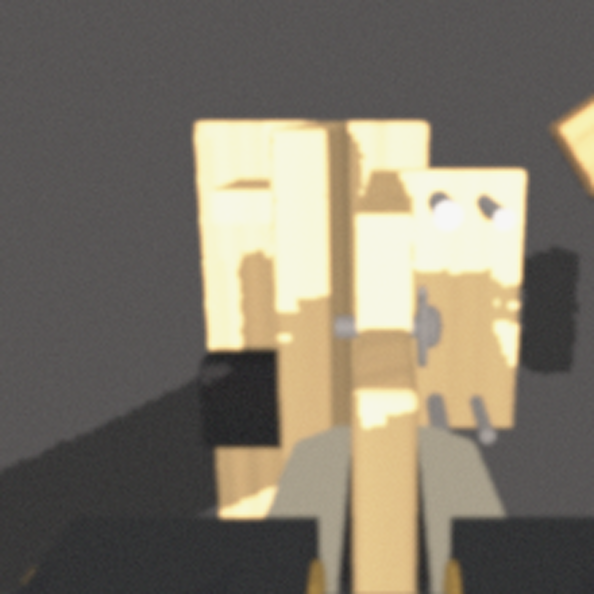

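jog_arm(deltas=[{"travel": [0,0,0.005],"yaw": 0},{"travel": [0,0,0.01],"yaw": 0},{"travel": [0,0,0.015],"yaw": 0},{"travel": [0,0,0.02],"yaw": 0},{"travel": [0,0,0.025],"yaw": 0}])

```text
time: 10.22
tool_pos: [0.5544, 0.2598, 0.3168]
ee_rot: [-3.141, 0.0, 1.461]
wrist_force: [-0.3, 0.4, -2.4]
width: 0.0119
```

jog_arm(deltas=[{"travel": [0,0,0.005],"yaw": 0},{"travel": [0,0,0.01],"yaw": 0},{"travel": [0,0,0.015],"yaw": 0},{"travel": [0,0,0.02],"yaw": 0},{"travel": [0,0,0.025],"yaw": 0}])

```text
time: 10.63
tool_pos: [0.5546, 0.2599, 0.2922]
ee_rot: [-3.142, 0.0, 1.461]
wrist_force: [0.8, 0.5, -2.8]
width: 0.0116
```

jog_arm(deltas=[{"travel": [0,0,0.002],"yaw": 0},{"travel": [0,0,0.004],"yaw": 0},{"travel": [0,0,0.006],"yaw": 0},{"travel": [0,0,0.006],"yaw": 0},{"travel": [0,0,0.006],"yaw": 0}])

```text
time: 11.05
tool_pos: [0.5546, 0.2599, 0.2868]
ee_rot: [3.141, -0.0, 1.461]
wrist_force: [0.6, 0.4, -2.7]
width: 0.0117
```

Run:
```python
from h import *
d((.556,.26,.2805),1.4578)
s,im=snap('wrist','w6.png'); snap('side','s6.png')
print(s['torque']); d((.556,.26,.2805),1.4578)
print(eyes.boxes_of('holder_center','side'))
```

```text
delta [0.0002 0.0014 0.0063] yaw 0.003 t 11.05 pos [0.5546 0.2599 0.2868] rot [ 3.1415e+00 -1.0000e-04  1.4608e+00] F [ 0.6  0.4 -2.7] w 0.0117
[-0.0240191   0.15836671  0.02235282]
delta [0.0002 0.0013 0.0065] yaw 0.003 t 11.15 pos [0.5547 0.2599 0.287 ] rot [ 3.1411e+00 -3.0000e-04  1.4608e+00] F [ 0.1 -0.3 -3.1] w 0.0116
[{'at': [309.5, 392.7], 'p': 0.79}, {'at': [113.3, 271.0], 'p': 0.78}, {'at': [222.2, 470.7], 'p': 0.68}, {'at': [306.2, 306.4], 'p': 0.59}]
```

Still weight only; lower in 2 mm steps until the shank carries it.

jog_arm(deltas=[{"travel": [0,0,0.002],"yaw": 0},{"travel": [0,0,0.004],"yaw": 0},{"travel": [0,0,0.004],"yaw": 0},{"travel": [0,0,0.004],"yaw": 0}])

```text
time: 11.53
tool_pos: [0.5544, 0.2599, 0.2825]
ee_rot: [-3.141, 0.0, 1.461]
wrist_force: [-0.3, 0.0, -3.7]
width: 0.0122
```

jog_arm(deltas=[{"travel": [0,0,0.001],"yaw": 0},{"travel": [0,0,0.002],"yaw": 0},{"travel": [0,0,0.002],"yaw": 0},{"travel": [0,0,0.002],"yaw": 0}])

```text
time: 11.87
tool_pos: [0.5545, 0.2599, 0.2807]
ee_rot: [-3.141, 0.0, 1.461]
wrist_force: [-0.4, 0.4, -2.5]
width: 0.0119
```

jog_arm(deltas=[{"travel": [0,0,0.001],"yaw": 0},{"travel": [0,0,0.002],"yaw": 0},{"travel": [0,0,0.002],"yaw": 0},{"travel": [0,0,0.002],"yaw": 0}])

```text
time: 12.2
tool_pos: [0.5546, 0.2598, 0.2803]
ee_rot: [3.141, -0.001, 1.461]
wrist_force: [-2.7, -0.3, 6.4]
width: 0.0118
```

jog_arm(deltas=[{"travel": [0,0,0.001],"yaw": 0},{"travel": [0,0,0.002],"yaw": 0},{"travel": [0,0,0.002],"yaw": 0},{"travel": [0,0,0.002],"yaw": 0}])

```text
time: 12.53
tool_pos: [0.5546, 0.2598, 0.28]
ee_rot: [3.14, -0.002, 1.461]
wrist_force: [-5.1, -1.8, 13.9]
width: 0.0117
```

jog_arm(deltas=[{"travel": [0,0,-0.001],"yaw": 0},{"travel": [0,0,-0.002],"yaw": 0},{"travel": [0,0,-0.002],"yaw": 0},{"travel": [0,0,-0.002],"yaw": 0}])

```text
time: 12.87
tool_pos: [0.5547, 0.2599, 0.2802]
ee_rot: [3.141, -0.001, 1.461]
wrist_force: [-2.9, -1.5, 7.4]
width: 0.0118
```

jog_arm(deltas=[{"travel": [0,0,0],"yaw": 0},{"travel": [0,0,0],"yaw": 0},{"travel": [0,0,0],"yaw": 0},{"travel": [0,0,0],"yaw": 0}], hand=0.25)

```text
time: 13.2
tool_pos: [0.5547, 0.2599, 0.2783]
ee_rot: [-3.142, 0.0, 1.461]
wrist_force: [-0.1, -0.0, 0.6]
width: 0.023
```

jog_arm(deltas=[{"travel": [0,0,0],"yaw": 0},{"travel": [0,0,0],"yaw": 0},{"travel": [0,0,0],"yaw": 0},{"travel": [0,0,0],"yaw": 0},{"travel": [0,0,0],"yaw": 0}], hand=0.7)

```text
time: 13.62
tool_pos: [0.5546, 0.2599, 0.2787]
ee_rot: [-3.142, 0.0, 1.461]
wrist_force: [0.1, -0.8, 0.7]
width: 0.0519
```

jog_arm(deltas=[{"travel": [0,0,0],"yaw": 0},{"travel": [0,0,0],"yaw": 0},{"travel": [0,0,0],"yaw": 0}])

```text
time: 13.87
tool_pos: [0.5546, 0.2599, 0.2788]
ee_rot: [3.142, -0.0, 1.461]
wrist_force: [0.3, -0.0, 0.1]
width: 0.0644
```

jog_arm(deltas=[{"travel": [0,0,-0.01],"yaw": 0},{"travel": [0,0,-0.03],"yaw": 0},{"travel": [0,0,-0.06],"yaw": 0},{"travel": [0,0,-0.09],"yaw": 0},{"travel": [0,0,-0.12],"yaw": 0}])

```text
time: 14.28
tool_pos: [0.5544, 0.2597, 0.4009]
ee_rot: [3.141, -0.0, 1.461]
wrist_force: [0.7, 0.3, 1.1]
width: 0.0654
```

jog_arm(deltas=[{"travel": [-0.02,0,0],"yaw": 0},{"travel": [-0.05,0,0],"yaw": 0},{"travel": [-0.07,0,0],"yaw": 0},{"travel": [-0.08,0,0],"yaw": 0},{"travel": [-0.08,0,0],"yaw": 0}])

```text
time: 14.7
tool_pos: [0.546, 0.1773, 0.4]
ee_rot: [3.14, 0.001, 1.456]
wrist_force: [0.1, -0.5, 0.1]
width: 0.0649
```

jog_arm(deltas=[{"travel": [0,0,0],"yaw": 0},{"travel": [0,0,0],"yaw": 0},{"travel": [0,0,0],"yaw": 0},{"travel": [0,0,0],"yaw": 0}])

```text
time: 15.03
tool_pos: [0.5457, 0.182, 0.3984]
ee_rot: [-3.141, -0.0, 1.463]
wrist_force: [-0.2, -0.6, 0.4]
width: 0.0652
```

Run:
```python
from h import *
np.set_printoptions(precision=1,suppress=True)
psi=-.113;Rz=R.from_euler('z',psi).as_matrix();c=np.array([.555,.26,.137])
a0=cv2.imread('pics/side0.png');t0=cv2.imread('pics/top0.png')
for k in range(2):
  s,w=snap('wrist','w7.png'); 
  _,a=snap('side'); _,t=snap('top')
  for n,C in [('wrist',cam('wrist',s)),('side',cam('side')),('top',cam('top'))]:
    print(n,'expect hc',np.array(proj(*C,c)),'tabtop',np.array(proj(*C,c+[0,0,.1])),'ledge mid',np.array(proj(*C,c+Rz@[.031,0,-.088])))
    for l in ['holder_center','slotted_center']: print(' ',l,[(np.round(q['at']),round(q['p'],2)) for q in eyes.boxes_of(l,n)][:5])
# look-alike unmoved? difference in patches against first picture
print('slotted diff side',cv2.absdiff(a[165:232,322:364],a0[165:232,322:364]).mean(),'top',cv2.absdiff(t[168:200,320:372],t0[168:200,320:372]).mean())
d((.5,.2,.4))
```

```text
wrist expect hc [119.5 322.4] tabtop [118.8 322.4] ledge mid [120.  343.8]
  holder_center [(array([114., 331.]), 0.7), (array([116., 340.]), 0.47)]
  slotted_center [(array([344., 331.]), 0.92), (array([112., 332.]), 0.54)]
side expect hc [127.7 272.1] tabtop [101.6 270.7] ledge mid [146.4 280.6]
  holder_center [(array([219., 468.]), 0.92), (array([312., 393.]), 0.7), (array([309., 306.]), 0.69), (array([113., 271.]), 0.56)]
  slotted_center [(array([199., 340.]), 0.61)]
top expect hc [163.9 185.9] tabtop [152.2 173.2] ledge mid [161.5 197. ]
  holder_center [(array([104., 445.]), 0.79), (array([165., 207.]), 0.69), (array([250., 484.]), 0.63), (array([305., 436.]), 0.58)]
  slotted_center [(array([183., 344.]), 0.63)]
wrist expect hc [118.  321.9] tabtop [116.8 321.7] ledge mid [118.7 343.3]
  holder_center [(array([112., 328.]), 0.92)]
  slotted_center [(array([344., 333.]), 0.59)]
side expect hc [127.7 272.1] tabtop [101.6 270.7] ledge mid [146.4 280.6]
  holder_center [(array([307., 307.]), 0.97), (array([309., 394.]), 0.9), (array([112., 273.]), 0.77), (array([219., 467.]), 0.71)]
  slotted_center [(array([198., 338.]), 0.68)]
top expect hc [163.9 185.9] tabtop [152.2 173.2] ledge mid [161.5 197. ]
  holder_center [(array([302., 432.]), 0.89), (array([106., 444.]), 0.86), (array([247., 482.]), 0.77), (array([165., 207.]), 0.61)]
  slotted_center [(array([184., 347.]), 0.63)]
slotted diff side 2.905946458185264 top 8.936298076923077
delta [ 0. -0. -0.] yaw 0 t 15.93 pos [0.5 0.2 0.4] rot [-3.1  0.   1.5] F [-0.2  0.4 -0.3] w 0.0653
```

Run:
```python
from h import *
_,a=snap('side'); robot_s=snap('wrist')[0]; _,b=snap('side'); s6=cv2.imread('pics/s6.png')
wood=lambda im:((im[:,:,2].astype(int)-im[:,:,0])>40)
for n,im in [('s6 (held, 7 mm up)',s6),('now',a),('later',b)]:
    m=wood(im); print(n,[(c,int(np.argmax(m[85:130,c]))+85) for c in (264,267,270,273,276,279)])
print('side motion',cv2.absdiff(a[90:160,255:300],b[90:160,255:300]).mean())
C=cam('side');Rz=R.from_euler('z',-.113).as_matrix();c=np.array([.555,.26,.137])
print([np.round(proj(*C,c+Rz@np.array(p)),1) for p in [(-.006,.03,.1),(-.006,-.03,.1),(.006,.03,.1),(.006,-.03,.1)]])
```

```text
s6 (held, 7 mm up) [(264, 85), (267, 85), (270, 85), (273, 93), (276, 85), (279, 117)]
now [(264, 107), (267, 99), (270, 85), (273, 85), (276, 104), (279, 118)]
later [(264, 107), (267, 99), (270, 85), (273, 85), (276, 104), (279, 118)]
side motion 0.3197883597883598
[array([ 98.8, 264.8]), array([105.4, 273.5]), array([ 98. , 267.9]), array([104.6, 276.6])]
```

```bash
python3 -c "
from h import *
print(ticket.job_done())"
```

```text
the job is handed in; nothing more can be done
None
```

The keyhole holder is hanging on the washer-headed screw with its ledge pointing away from the board. I let go, pulled the arm clear and handed the job in at about 16 s. No verdict was reported.

I gripped the holder by its tab and passed the opening over the washer; the wrist picture showed the head on the ledge side of the plate. I then lowered it in small steps. The shank took the load at a TCP height of 0.280 m, which is what a hanging holder should give. The wrist force peaked at about 15 N.

**Hanging and at rest:** In the side view, the top edge of the tab is within about 1 pixel of where a hung, upright holder should be. Two successive side pictures showed no motion.

**Robot clear:** The wrist force was close to zero after I backed away.

**Look-alike:** The network finds it within 1 to 3 pixels of where it started, and the side-view patch is almost unchanged. The top-view patch differs more (about 9 grey levels). I put that down to the arm's shadow but did not confirm it.

**Weaker checks:** In the top view the network's point for the hung holder was about 20 pixels to the side of the expected middle. That may be because the gripper and board hid part of it. I had used all 12 picture views by then, so the final state was checked by numbers only, and I did not measure the tilt directly.

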